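# Book the tea tins in and put them away in the organizer

## Robot

A 6-joint arm with a two-finger parallel gripper is mounted at the origin on the work surface. World frame = base frame: x ahead of the robot, y to its left, z up, the work surface at z = 0. Lengths are in mm, angles in rad, forces in N, time in s.
With the tool pointing down it reaches from about 350 to 975 mm from the base axis. Payload 7.1 kg.
Tool frame: the origin (TCP) lies midway between the tips of the shut fingers; the grasp point (between the pads) lies 19 mm behind it; z points along the fingers, y is the line along which they close (so a half turn about z gives the same grasp; the last joint's range is limited). The gripper opens to 88 mm and grips with 3 to 60 N. Pads are 20 mm wide; open, the fingers measure 115 mm over their backs; the gripper's body (75 mm by 178 mm) begins 61 mm behind the grasp point.
Start: joints at [1.085, 0.423, 1.63, -0, 1.089, -0.019], TCP at [281.237, 558.131, 222.675] pointing down, gripper open.
Joint ranges: [-3, 3], [-0.9, 2.11], [0.09, 2.58], [-1.31, 4.45], [0.11, 2.69], [-2.54, 2.54]. Speed limits (rad/s): [2.39, 2.39, 3.01, 3.14, 3.14, 3.14].

## Interface

Orientations are given as a rotation vector (axis times angle).
In Python, from workcell import get_obs, get_image, camera_params, close_job gives the robot as it stands.
- The arm moves only by the shell command python3 -m creep 'ROWS' [OPENING]. ROWS is a JSON object of lists of equal length, an entry for each row: "delta_pos": the shift along the tool's x, y, z in m, a list of three; "twist": the turn, a rotation vector about the tool's x, y, z in degrees, a list of three. A call has 1 to 20 rows; each row shifts and turns the commanded pose from where the row before left it, along the tool's axes as they then stand; what a row does not reach is not made up. A row lasts 1/12 s, in which the tool goes at most 41.7 mm and 7.16 degrees, less where a joint would pass 70% of its speed; a pose out of reach is approached as far as the arm can. A call with a gripper value outside its range is refused whole. OPENING is the opening, from 0 (shut) to 1 (fully open), set as the call begins (- or left out, the last holds). The fingers move at their own pace and stop on an object; the grip force is fixed at half the most. Time passes only in rows, so rows that do not move let the fingers close. It gives the time, the measured TCP pose, the force, the opening and the grip force at its end, in the units of the state.
- get_obs(): the state, without advancing time (a new reading comes with each control period).
- get_image(name): name is "side" or "top" or "wrist"; returns (picture, depth): 384x512x3 uint8, red, green, blue; 384x512 float32, mm along the optical axis (not along the pixel's ray), 0 where there is no reading.
- camera_params(name): a dict with "camera_matrix" (3x3 intrinsics, pixels), "extrinsics" (4x4, takes a point from camera to world coordinates). Camera axes: x right, y down, z forward; pixel columns grow to the right and rows downward; lengths in mm; the calibration is good to about 2 mm. A picture is of the moment at which its call begins: read the wrist's pose just before it. camera_params takes no time and is no camera call; for the wrist camera it gives the pose at the moment of the call.
- close_job(): hands the job in; it is judged then, once.
The state is a dict: "t": time; "qpos": joint angles; "qvel": joint speeds; "joint_torque": joint torques, N m; "ee_pos": TCP position; "orientation": TCP orientation; "ft_force": force on the tool from outside, world axes, zero at the start; "moment": the same for the moment, N m; "width": finger opening in mm; "grasp_force": force on a finger pad.
Only numpy, scipy, OpenCV 4.12 (cv2) and the standard library are available. Lean on these libraries where they do the work, as an engineer would, in place of code of your own. Each camera call takes 0.05 s, during which the arm holds its last target. There are 200 camera calls.

## Task

First pull the organizer's top drawer out to its stop. Then stand all the tea tins that are there upright on the dark mat of the label reader, all of them on it together, each with its labelled side facing squarely to the reader's window, and let go of them for a good second so that the batch is read. Then stand every tin upright on the floor of the top drawer and push the drawer fully shut, without slamming it; leave the other kitchen things where they are.

Things in the scene. Friction and masses are not known exactly. Their poses are not given: they have to be found in the camera images.
- organizer: three-drawer white plastic organizer, fixed, 220 mm deep (x) x 260 mm wide (y) x 220 mm high; origin: centre of its underside; its front looks along its own -x, roughly towards the robot. It stands left or right of the middle.
- organizer_drawer0 (a joint): how far the top drawer is pulled out, in m: 0 = shut, 0.150 = at its stop. It slides along the organizer's own -x and stays where it is left (about 1 N of friction).
- organizer_drawer0_handle (a point): middle of the top drawer's grey round knob: its head is a disc 28 mm in diameter and 16 mm thick (27 to 43 mm out from the drawer's front) on a neck 12 mm thick, axis along the organizer's x; 38 mm below the organizer's top, 182 mm above the counter. Moves with the drawer.
- drawer_floor (a point): centre of the top drawer's inner floor, 153 mm above the counter; axes as the organizer's; moves with the drawer. Inside: x +-0.087, y +-0.109; the front panel rises 55 mm above the floor, the walls 45 mm; 55 mm of height under the organizer's top. With the drawer at its stop it is open from above for x from -0.087 to +0.056.
- reader: label reader, fixed: a grey block 300 mm long (its y), 50 mm deep, 70 mm high with a black window along the face that looks along its own -x (roughly towards the robot), and in front of that face a thin dark mat. Its origin lies on the counter 80 mm behind the window's face. It stands on the other side of the middle from the organizer.
- reader_mat (a point): centre of the reader's dark mat, on the counter (the mat is 1 mm thick, flush): 120 mm deep (x) x 300 mm long (y), axes as the reader's; the window's face is 80 mm towards +x from here.
- reader_window (a point): middle of the reader's black window, 34 mm above the counter; its +x axis points into the block, away from the mat.
- tin0: red round tea tin, 44 mm diameter, 48 mm high, about 120 g, standing upright; origin: centre of its underside. Its marked side (white label with black bars, about 60 degrees of the side) looks along its own +x; a white stripe on the lid runs from the centre towards the marked side. May be absent (None).
- tin1: blue round tea tin, 44 mm diameter, 48 mm high, about 120 g, standing upright; origin: centre of its underside. Its marked side (white label with black bars, about 60 degrees of the side) looks along its own +x; a white stripe on the lid runs from the centre towards the marked side. May be absent (None).
- tin2: green round tea tin, 44 mm diameter, 48 mm high, about 120 g, standing upright; origin: centre of its underside. Its marked side (white label with black bars, about 60 degrees of the side) looks along its own +x; a white stripe on the lid runs from the centre towards the marked side. May be absent (None).
- tin3: yellow round tea tin, 44 mm diameter, 48 mm high, about 120 g, standing upright; origin: centre of its underside. Its marked side (white label with black bars, about 60 degrees of the side) looks along its own +x; a white stripe on the lid runs from the centre towards the marked side. May be absent (None).
- teacup: white porcelain teacup, 84 mm across the rim, 62 mm high; origin: centre of its underside. A bystander at the back of the counter.
- measuring_cup: glass measuring cup, 90 mm across, 100 mm high, handle to its own +y; origin: centre of its underside. A bystander at the back of the counter.
- strainer: steel mesh strainer, bowl 110 mm across and 45 mm high with a handle 100 mm long to its own -x; origin: under the bowl's centre. A bystander at the left.
- squeezer: wooden citrus squeezer lying down, 140 mm long, 40 mm high; origin: under its middle. A bystander at the right.

How it is judged (in metres and radians):
On the way, in this order (a step that is already met when the one before it is completed fails the run):
1. the top drawer is pulled out to its stop (within 8 mm) (value of joint organizer_drawer0 above 0.142 m), for 0.3 s.
2. all the tins stand upright on the reader's mat together, released and still, each with its labelled side facing the window within 20 degrees (x of tin0 in the frame of reader_mat between -0.055 and 0.055 m and y of tin0 in the frame of reader_mat between -0.145 and 0.145 m and height (world z) of each of tin0, tin1, tin2, tin3 below 0.012 m and angle between each of tin0, tin1, tin2, tin3's own z axis and vertical below 0.15 rad and angle between the x axis of each of tin0, tin1, tin2, tin3 and the x axis of reader_window, either way round below 0.35 rad and x of reader_window in the frame of tin0 above 0.02 m and linear speed of each of tin0, tin1, tin2, tin3 below 0.03 m/s and contact force between each of tin0, tin1, tin2, tin3 and the fingers below 0.2 N and x of tin1 in the frame of reader_mat between -0.055 and 0.055 m and y of tin1 in the frame of reader_mat between -0.145 and 0.145 m and x of reader_window in the frame of tin1 above 0.02 m and x of tin2 in the frame of reader_mat between -0.055 and 0.055 m and y of tin2 in the frame of reader_mat between -0.145 and 0.145 m and x of reader_window in the frame of tin2 above 0.02 m and x of tin3 in the frame of reader_mat between -0.055 and 0.055 m and y of tin3 in the frame of reader_mat between -0.145 and 0.145 m and x of reader_window in the frame of tin3 above 0.02 m), for 0.6 s.
At the end, for the whole second after the job is handed in: Every tin that is there stands upright (within 8 degrees) and at rest on the floor of the top drawer, and the drawer is shut to within 6 mm (value of joint organizer_drawer0 below 0.006 m and x of tin0 in the frame of drawer_floor between -0.075 and 0.075 m and y of tin0 in the frame of drawer_floor between -0.115 and 0.115 m and z of tin0 in the frame of drawer_floor between -0.006 and 0.01 m and angle between each of tin0, tin1, tin2, tin3's own z axis and vertical below 0.15 rad and linear speed of each of tin0, tin1, tin2, tin3 below 0.03 m/s and x of tin1 in the frame of drawer_floor between -0.075 and 0.075 m and y of tin1 in the frame of drawer_floor between -0.115 and 0.115 m and z of tin1 in the frame of drawer_floor between -0.006 and 0.01 m and x of tin2 in the frame of drawer_floor between -0.075 and 0.075 m and y of tin2 in the frame of drawer_floor between -0.115 and 0.115 m and z of tin2 in the frame of drawer_floor between -0.006 and 0.01 m and x of tin3 in the frame of drawer_floor between -0.075 and 0.075 m and y of tin3 in the frame of drawer_floor between -0.115 and 0.115 m and z of tin3 in the frame of drawer_floor between -0.006 and 0.01 m); the robot touches nothing.
It fails at once if another kitchen thing is pushed more than 30 mm or tipped (distance of any of teacup, measuring_cup, strainer, squeezer from where it was at the start of the episode above 0.03 m or angle between any of teacup, measuring_cup, strainer, squeezer's own z axis and vertical above 0.5 rad).
It fails at once if the drawer is slammed (faster than 0.6 m/s) (velocity of joint organizer_drawer0 above 0.6 m/s or velocity of joint organizer_drawer0 below -0.6 m/s).
Of tin0, tin1, tin2, tin3 only 2 to 3 are there at a start; the rules pass over those that are not, and their reading is None.
At some moment in a run one of tin0, tin1, tin2, tin3 may be knocked a few centimetres aside while the robot is not near it.
It also fails if it takes over 210 s, if anything falls off the work surface, if the arm or the gripper's body presses on something with over 40 N, if the wrist force passes 120 N, or if a joint passes its speed limit or range.

## Working session

There is one attempt and no reset: what is moved stays moved. The work goes in short steps, Python scripts to look and compute and a shell command to move; the robot and the scene stay as the last step left them, time stands still between calls to the robot, and variables do not carry over. Pictures are saved under pics/ and viewed, at most 14 in all, crops included, and the job is handed in when it is done.

```bash
ls; mkdir -p pics
python3 - <<'E'
from workcell import *
import cv2,numpy as np
o=get_obs();print({k:np.round(v,3) for k,v in o.items()})
for n in("top","side"):
    p,d=get_image(n);cv2.imwrite(f"pics/{n}0.png",p[:,:,::-1]);np.savez(f"pics/{n}0.npz",p=p,d=d,**camera_params(n))
    print(n,camera_params(n))
E
```

```text
pics
{'t': np.float64(0.0), 'qpos': array([ 1.085,  0.424,  1.631, -0.   ,  1.089, -0.019]), 'qvel': array([ 0.002,  0.   , -0.002,  0.   , -0.001, -0.001]), 'joint_torque': array([-0.0000e+00, -5.4462e+01, -2.7366e+01,  6.4000e-02,  2.3000e-02,
       -0.0000e+00]), 'ee_pos': array([280.987, 557.641, 221.892]), 'orientation': array([-7.260e-01, -3.056e+00,  2.000e-03]), 'ft_force': array([-0.045,  0.659, -0.069]), 'moment': array([ 0.037,  0.002, -0.02 ]), 'grasp_force': np.float64(0.0), 'width': np.float64(87.716)}
top {'camera_matrix': array([[369.9140505 ,   0.        , 251.59349218],
       [  0.        , 369.9140505 , 193.10414455],
       [  0.        ,   0.        ,   1.        ]]), 'extrinsics': array([[ 3.48601476e-04, -9.91158171e-01,  1.32685183e-01,
         4.52095494e+02],
       [-9.99925759e-01,  1.27063110e-03,  1.21187005e-02,
        -1.92269200e+00],
       [-1.21801429e-02, -1.32679557e-01, -9.91084143e-01,
         1.47930122e+03],
       [ 0.00000000e+00,  0.00000000e+00,  0.00000000e+00,
         1.00000000e+00]])}
side {'camera_matrix': array([[374.53814475,   0.        , 255.43867446],
       [  0.        , 374.53814475, 196.13443909],
       [  0.        ,   0.        ,   1.        ]]), 'extrinsics': array([[ 9.69416889e-01, -1.55212093e-01,  1.90105500e-01,
         3.80092232e+02],
       [-2.44886838e-01, -6.62785293e-01,  7.07634152e-01,
        -8.77726211e+02],
       [ 1.61657516e-02, -7.32546833e-01, -6.80524655e-01,
         9.46168663e+02],
       [ 0.00000000e+00,  0.00000000e+00,  0.00000000e+00,
         1.00000000e+00]])}
```

View pics/top0.png

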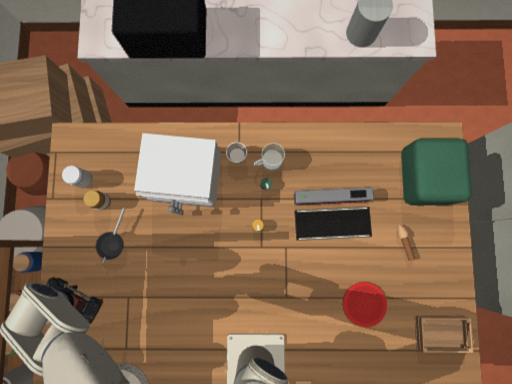

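View pics/side0.png

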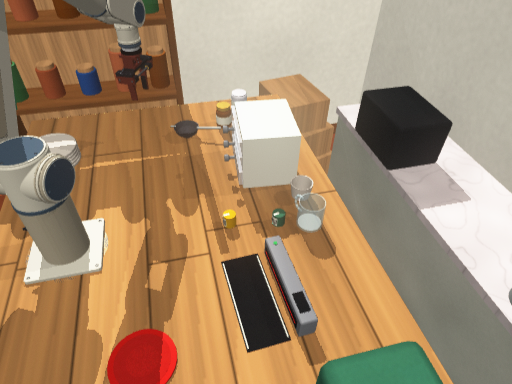

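The top view shows the organizer around (178,170) with its top knob near (177,207). The mat is at (333,223) with the reader behind it at (333,196). The yellow tin is at (258,225) and the green tin at (266,184). The side view agrees: yellow (229,218), green (278,217), and no red or blue tin.

```bash
cat > h.py <<'E'
import numpy as np,cv2
from workcell import *
from scipy.spatial.transform import Rotation as R
def ray(uv,z,P):
    uv=np.atleast_2d(np.asarray(uv,float));K=P['camera_matrix'];E=P['extrinsics']
    d=np.c_[(uv-K[:2,2])/K[0,0],np.ones(len(uv))]@E[:3,:3].T;o=E[:3,3]
    return o+d*((z-o[2])/d[:,2])[:,None]
def cloud(d,P):
    v,u=np.mgrid[:d.shape[0],:d.shape[1]];K=P['camera_matrix']
    c=np.dstack([(u-K[0,2])/K[0,0]*d,(v-K[1,2])/K[0,0]*d,d])
    return c@P['extrinsics'][:3,:3].T+P['extrinsics'][:3,3]
def big(m,k=1):
    n,l,s,c=cv2.connectedComponentsWithStats(m.astype(np.uint8))
    return [(l==i) for i in 1+np.argsort(-s[1:,4])[:k]]
def delta(x,y,z,yaw):
    """to TCP target (mm), tool down, tool y-axis at angle yaw deg in world (mod 180): shift in the present tool axes & twist"""
    o=get_obs();r=R.from_rotvec(o['orientation']);M=r.as_matrix()
    yn=np.degrees(np.arctan2(M[1,1],M[0,1]));dy=(yaw-yn+90)%180-90
    print('tcp',o['ee_pos'].round(1),'tilt',np.degrees(np.arccos(-M[2,2])).round(2),'tool y yaw',yn.round(1),'shift mm',(M.T@(np.array([x,y,z])-o['ee_pos'])).round(1),'twist z',(-dy).round(1),'q6',o['qpos'][5].round(2))
E
python3 - <<'E'
from h import *
P=np.load('pics/top0.npz');p,d=P['p'],P['d'];h=cv2.cvtColor(p,cv2.COLOR_RGB2HSV);C=cloud(d,P)
X=C
ws=(X[...,0]>200)&(X[...,0]<900)&(abs(X[...,1])<700)
top=big(ws&(abs(X[...,2]-220)<12)&(p.min(2)>150))[0]
v,u=np.nonzero(top);W=ray(np.c_[u,v],220,P)
rc=cv2.minAreaRect(W[:,:2].astype(np.float32));print('orgtop',rc,cv2.boxPoints(rc).round(0).tolist())
mat=big(ws&(p.max(2)<60)&(X[...,2]<20)&(X[...,2]>-20)&(X[...,1]<-50))[0]
v,u=np.nonzero(mat);W=ray(np.c_[u,v],0,P);rc=cv2.minAreaRect(W[:,:2].astype(np.float32));print('mat',rc)
rd=big(ws&(abs(X[...,2]-70)<12)&(X[...,1]<-80)&(X[...,1]>-520)&(X[...,0]<650)&(h[...,1]<90))[0]
v,u=np.nonzero(rd);W=ray(np.c_[u,v],70,P);rc=cv2.minAreaRect(W[:,:2].astype(np.float32));print('reader',rc)
for n,(a,b) in dict(yellow=(20,32),green=(60,95),red=(0,6),blue=(100,125)).items():
    m=ws&(h[...,0]>=a)&(h[...,0]<=b)&(h[...,1]>120)&(h[...,2]>50)&(X[...,2]>15)
    for k in big(m,3):
        v,u=np.nonzero(k)
        if len(u)<15: continue
        t=k&(X[...,2]>38);print(n,len(u),u.mean(),v.mean(),'z',np.percentile(X[k][:,2],[5,95]).round(),'lid',ray([[np.nonzero(t)[1].mean(),np.nonzero(t)[0].mean()]],48,P).round(1))
kn=ws&(X[...,2]>165)&(X[...,2]<200)&(X[...,1]>100)&(X[...,0]<560)&(X[...,0]>380)&(X[...,1]<350)
print('knob',kn.sum(),X[kn].mean(0),X[kn].min(0),X[kn].max(0))
big_=[]
for c in [(178,200),(258,225),(266,184)]:
    s=p[c[1]-18:c[1]+18,c[0]-18:c[0]+18,::-1];big_.append(cv2.resize(s,(260,260),interpolation=cv2.INTER_NEAREST))
cv2.imwrite('pics/crop1.png',np.hstack(big_))
E
```

```text
orgtop ((711.613525390625, 281.49761962890625), (259.8719177246094, 221.09893798828125), 84.33110046386719) [[589.0, 163.0], [809.0, 141.0], [834.0, 400.0], [614.0, 422.0]]
mat ((529.9752197265625, -306.82177734375), (107.47649383544922, 295.5514221191406), 2.3494884967803955)
reader ((625.3408203125, -299.9958190917969), (298.1294250488281, 46.34156799316406), 89.92256927490234)
yellow 54 257.68518518518516 224.62962962962962 z [44. 54.] lid [[520.9  -8.   48. ]]
yellow 36 91.66666666666667 194.55555555555554 z [ 95. 105.] lid [[638.8 643.   48. ]]
red 41 75.3170731707317 300.8048780487805 z [385. 395.] lid [[233.9 681.6  48. ]]
knob 2 [559.24753754 289.92008128 178.42992103] [558.69378253 286.64369402 171.72114116] [559.80129255 293.19646854 185.13870091]
```

View pics/crop1.png

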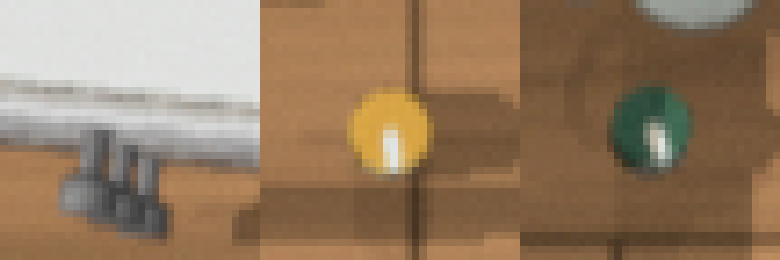

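Enlarged views: the knob head sits around (170,209), and the yellow and green lid stripes point down in the image, towards the robot, so both tins need about a half turn. I'll refine these and work out the way to the knob.

Run:
```python
from h import *
P=np.load('pics/top0.npz');S=np.load('pics/side0.npz');p=P['p'];h=cv2.cvtColor(p,cv2.COLOR_RGB2HSV)
for n,c,(a,b) in(('y',(258,225),(18,32)),('g',(266,184),(60,95))):
    w=np.zeros(p.shape[:2],bool);w[c[1]-9:c[1]+9,c[0]-9:c[0]+9]=1
    m=big(w&(h[...,0]>=a)&(h[...,0]<=b)&(h[...,1]>100)&(h[...,2]>40))[0]
    k,_=cv2.findContours(m.astype(np.uint8),0,2);(x,y),r=cv2.minEnclosingCircle(k[0])
    lid=np.zeros_like(m,np.uint8);cv2.circle(lid,(int(round(x)),int(round(y))),6,1,-1)
    s=(lid>0)&(p.min(2)>130);v,u=np.nonzero(s)
    L=ray([[x,y]],48,P)[0];W=ray([[u.mean(),v.mean()]],48,P)[0]
    print(n,m.sum(),(x,y,r),L.round(1),'stripe deg',np.degrees(np.arctan2(*(W-L)[[1,0]])),len(u))
# knob: top view at z182 vs expected
print('knob ray',ray([[160+78/7.22-.5,182+195/7.22-.5]],182,P).round(1))
a=np.radians(-5.6);c=np.array([711.6,281.5]);ex=np.array([np.cos(a),np.sin(a)]);print('knob expect',c-145*ex)
delta(567,296,245,84.4); delta(567,296,163,84.4)
print(R.from_rotvec(get_obs()['orientation']).as_matrix().round(3))
```

```text
y 96 (257.5, 224.68182373046875, 5.876588821411133) [520.7  -7.3  48. ] stripe deg -174.55543490496999 13
g 21 (265.0, 183.0, 4.472236156463623) [683.6 -36.9  48. ] stripe deg -145.01316940941712 11
knob ray [[571.3 300.8 182. ]]
knob expect [567.292027   295.64952047]
tcp [281.  557.7 222. ] tilt 0.08 tool y yaw 63.3 shift mm [-373.2 -105.   -22.9] twist z -21.1 q6 -0.02
tcp [281.  557.7 222. ] tilt 0.08 tool y yaw 63.3 shift mm [-373.2 -104.9   59.1] twist z -21.1 q6 -0.02
[[-0.893  0.45  -0.001]
 [ 0.45   0.893 -0.001]
 [ 0.    -0.001 -1.   ]]
```

```bash
python3 -m creep '{"delta_pos":[[0,0,-0.023],[-0.037,-0.0105,0],[-0.037,-0.0105,0],[-0.037,-0.0105,0],[-0.037,-0.0105,0],[-0.037,-0.0105,0],[-0.037,-0.0105,0],[-0.037,-0.0105,0],[-0.037,-0.0105,0],[-0.037,-0.0105,0],[-0.037,-0.0105,0],[0,0,0],[0,0,0],[0,0,0],[0,0,0]],"twist":[[0,0,0],[0,0,0],[0,0,0],[0,0,0],[0,0,0],[0,0,0],[0,0,0],[0,0,0],[0,0,0],[0,0,0],[0,0,0],[0,0,-7],[0,0,-7],[0,0,-7],[0,0,0]]}' 1
python3 - <<'E'
from h import *
delta(567,296,163,84.4)
p,d=get_image("wrist");cv2.imwrite("pics/w1.png",p[:,:,::-1])
p,d=get_image("side");np.savez("pics/side1.npz",p=p,d=d,**camera_params("side"))
cv2.imwrite("pics/s1.png",cv2.resize(p[60:260,180:380,::-1],(600,600)))
E
```

```text
t: 1.35
ee_pos: [564.4, 297.3, 245.1]
orientation: [-0.152, -3.137, 0.001]
ft_force: [0.3, -0.1, -0.2]
width: 87.7
grasp_force: 0.0
tcp [564.4 297.3 245.1] tilt 0.06 tool y yaw 84.5 shift mm [-2.8 -1.  82.1] twist z 0.1 q6 -1.01
```

View pics/w1.png

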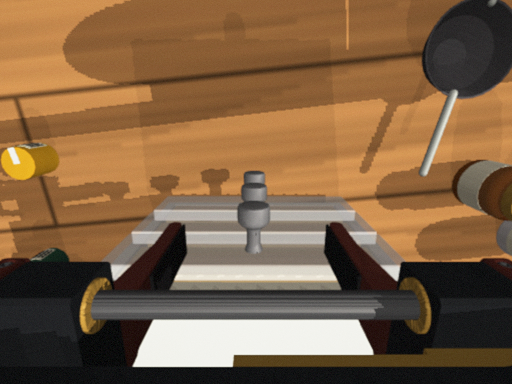

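The wrist view shows the top knob's head at (254,214), between the fingers. I'll check its position by ray and depth.

Run:
```python
from h import *
P=camera_params("wrist");p,d=get_image("wrist");C=cloud(d,P)
print(C[205:222:4,254].round(1).tolist(), ray([[254,214]],182,P).round(1))
print(C[235,254].round(1),C[214,[240,254,268]].round(1).tolist())
```

```text
[[563.1, 297.1, 184.5], [563.2, 297.1, 194.3], [566.2, 296.8, 195.4], [569.1, 296.5, 196.7], [572.5, 296.2, 196.8]] [[572.1 296.2 182. ]]
[588.8 294.4 188.3] [[567.7, 285.0, 190.6], [566.7, 296.8, 196.3], [570.8, 308.0, 188.7]]
```

```bash
python3 -m creep '{"delta_pos":[[-0.003,0,0.027],[0,0,0.027],[0,0,0.027],[0,0,0],[0,0,0]],"twist":[[0,0,0],[0,0,0],[0,0,0],[0,0,0],[0,0,0]]}' 1 && python3 -m creep '{"delta_pos":[[0,0,0],[0,0,0],[0,0,0],[0,0,0],[0,0,0],[0,0,0],[0,0,0],[0,0,0]],"twist":[[0,0,0],[0,0,0],[0,0,0],[0,0,0],[0,0,0],[0,0,0],[0,0,0],[0,0,0]]}' 0
```

```text
t: 1.92
ee_pos: [566.4, 297.4, 163.6]
orientation: [-0.159, -3.135, 0.003]
ft_force: [-0.0, 0.2, 0.8]
width: 88.2
grasp_force: 0.0
t: 2.58
ee_pos: [567.4, 297.5, 164.8]
orientation: [0.158, 3.138, 0.0]
ft_force: [0.5, 0.7, -0.5]
width: 38.1
grasp_force: 0.0
```

```bash
python3 -m creep '{"delta_pos":[[0,0,0],[0,0,0],[0,0,0],[0,0,0],[0.005,0,0],[0.012,0,0],[0.015,0,0],[0.015,0,0],[0.015,0,0],[0.015,0,0],[0.015,0,0],[0.015,0,0],[0.015,0,0],[0.012,0,0],[0.008,0,0],[0.005,0,0],[0.003,0,0],[0.001,0,0],[0,0,0],[0,0,0]],"twist":[[0,0,0],[0,0,0],[0,0,0],[0,0,0],[0,0,0],[0,0,0],[0,0,0],[0,0,0],[0,0,0],[0,0,0],[0,0,0],[0,0,0],[0,0,0],[0,0,0],[0,0,0],[0,0,0],[0,0,0],[0,0,0],[0,0,0],[0,0,0]]}' 0
```

```text
t: 4.25
ee_pos: [418.2, 310.2, 164.5]
orientation: [0.156, 3.136, -0.007]
ft_force: [7.3, -13.0, 0.9]
width: 27.0
grasp_force: 30.0
```

```bash
python3 -m creep '{"delta_pos":[[0.002,0,0],[0,0,0],[0,0,0],[0,0,0],[0,0,0]],"twist":[[0,0,0],[0,0,0],[0,0,0],[0,0,0],[0,0,0]]}' 0; python3 -m creep '{"delta_pos":[[0,0,0],[0,0,0],[0,0,0],[0,0,0],[0,0,0],[0,0,0],[0,0,-0.03],[0,0,-0.04],[0,0,-0.04],[0,0,-0.04],[0,0,0]],"twist":[[0,0,0],[0,0,0],[0,0,0],[0,0,0],[0,0,0],[0,0,0],[0,0,0],[0,0,0],[0,0,0],[0,0,0],[0,0,0]]}' 1
python3 - <<'E'
from h import *
P=camera_params("wrist");p,d=get_image("wrist");C=cloud(d,P);cv2.imwrite("pics/w2.png",p[:,:,::-1])
m=(abs(C[...,2]-190)<9)&(C[...,0]<470)&(abs(C[...,1]-310)<30)&(p.max(2)<150)
print('knob',m.sum(),C[m].min(0).round(),C[m].max(0).round(),np.median(C[m],0).round())
delta(521,-7,300,84)
E
```

```text
t: 4.67
ee_pos: [418.1, 310.2, 164.6]
orientation: [0.155, 3.133, -0.006]
ft_force: [14.4, -16.2, -4.5]
width: 27.0
grasp_force: 30.0
t: 5.58
ee_pos: [418.1, 315.3, 322.8]
orientation: [0.156, 3.128, 0.013]
ft_force: [1.3, -0.1, 0.3]
width: 87.7
grasp_force: 0.0
knob 339 [413. 297. 181.] [458. 324. 196.] [423. 305. 190.]
tcp [417.  314.5 319.2] tilt 0.51 tool y yaw 84.3 shift mm [-135.4 -309.6   18.3] twist z 0.3 q6 -0.85
```

View pics/w2.png

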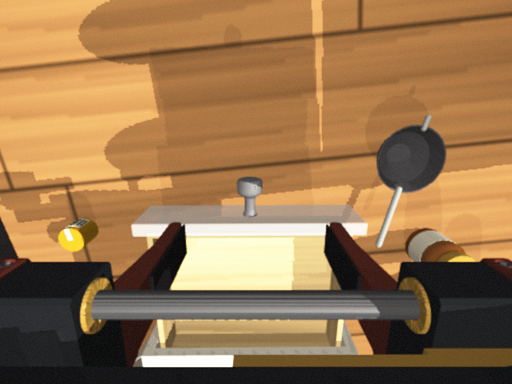

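The drawer is out, seen open with the knob at (250,188). The yellow tin is at (78,233). Next I go to the yellow tin.

```bash
python3 -m creep '{"delta_pos":[[-0.015,-0.034,0.01],[-0.015,-0.034,0.018],[-0.015,-0.034,0.018],[-0.015,-0.034,0.018],[-0.015,-0.034,0.018],[-0.015,-0.034,0.018],[-0.015,-0.034,0.018],[-0.015,-0.034,0.018],[-0.015,-0.034,0.018],[0,0,0],[0,0,0]],"twist":[[0,0,0],[0,0,0],[0,0,0],[0,0,0],[0,0,0],[0,0,0],[0,0,0],[0,0,0],[0,0,-5],[0,0,0],[0,0,0]]}' 1
python3 - <<'E'
from h import *
delta(521,-7,12,90)
P=camera_params("wrist");p,d=get_image("wrist");C=cloud(d,P);cv2.imwrite("pics/w3.png",p[:,:,::-1]);np.savez("pics/w3.npz",p=p,d=d,**P)
h=cv2.cvtColor(p,cv2.COLOR_RGB2HSV)
m=big((h[...,0]>=18)&(h[...,0]<=32)&(h[...,1]>150)&(C[...,2]>10)&(C[...,2]<60)&(abs(C[...,1]+7)<60)&(abs(C[...,0]-521)<60))[0]
print(m.sum(),C[m].min(0).round(),C[m].max(0).round())
E
```

```text
t: 6.55
ee_pos: [517.5, -6.6, 158.4]
orientation: [-0.026, -3.137, -0.0]
ft_force: [-0.5, 0.8, 0.1]
width: 87.9
grasp_force: 0.0
tcp [517.5  -6.6 158.4] tilt 0.25 tool y yaw 89.0 shift mm [ -4.2  -0.4 146.4] twist z -1.0 q6 -1.59
1219 [502. -29.  11.] [545.  14.  51.]
```

View pics/w3.png

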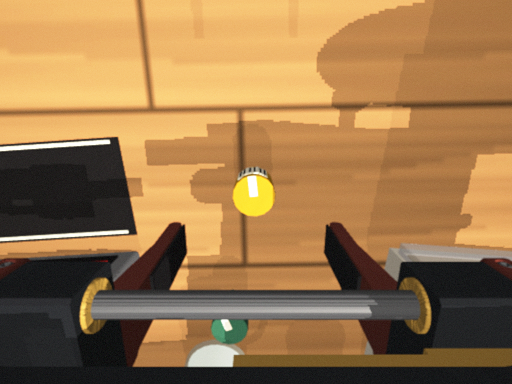

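The wrist view shows the yellow tin at (254,195) with its stripe pointing straight up in the image, towards the robot. Green is at (230,328), partly behind the screw. I grasp yellow.

```bash
python3 -m creep '{"delta_pos":[[-0.0055,-0.001,0.036],[0,0,0.036],[0,0,0.036],[0,0,0.030],[0,0,0.006],[0,0,0]],"twist":[[0,0,0],[0,0,0],[0,0,0],[0,0,0],[0,0,0],[0,0,0]]}' 1; python3 -m creep '{"delta_pos":[[0,0,0],[0,0,0],[0,0,0],[0,0,0],[0,0,0],[0,0,0],[0,0,0],[0,0,0],[0,0,0],[0,0,0]],"twist":[[0,0,0],[0,0,0],[0,0,0],[0,0,0],[0,0,0],[0,0,0],[0,0,0],[0,0,0],[0,0,0],[0,0,0]]}' 0
python3 -c "
from h import *
P=np.load('pics/w3.npz')
w=ray([[120,139],[136,231],[0,149],[0,241]],0,P);print(w.round(0))
delta(530,-245,110,87)"
```

```text
t: 7.1
ee_pos: [522.7, -4.8, 15.4]
orientation: [-0.018, -3.138, -0.0]
ft_force: [-1.2, -1.2, 0.8]
width: 87.8
grasp_force: 0.0
t: 7.93
ee_pos: [524.6, -6.4, 17.1]
orientation: [0.021, 3.141, -0.0]
ft_force: [0.4, -1.5, 6.2]
width: 43.7
grasp_force: 30.0
[[ 468. -158.   -0.]
 [ 581. -155.    0.]
 [ 477. -296.    0.]
 [ 592. -328.    0.]]
tcp [524.6  -6.4  17.1] tilt 0.03 tool y yaw 89.2 shift mm [  -8.6 -238.6  -92.8] twist z 2.2 q6 -1.59
```

```bash
python3 -m creep '{"delta_pos":[[0,0,-0.02],[0,0,-0.036],[0,0,-0.036],[-0.001,-0.03,0],[-0.001,-0.03,0],[-0.001,-0.03,0],[-0.001,-0.03,0],[-0.001,-0.03,0],[-0.001,-0.03,0],[-0.001,-0.03,0],[-0.001,-0.03,0],[0,0,0],[0,0,0],[0,0,0],[0,0,0],[0,0,0],[0,0,0],[0,0,0],[0,0,0],[0,0,0]],"twist":[[0,0,0],[0,0,0],[0,0,0],[0,0,0],[0,0,0],[0,0,0],[0,0,0],[0,0,0],[0,0,0],[0,0,0],[0,0,0],[0,0,7],[0,0,7],[0,0,7],[0,0,7],[0,0,7],[0,0,7],[0,0,7],[0,0,7],[0,0,7]]}' 0; python3 -m creep '{"delta_pos":[[0,0,0],[0,0,0],[0,0,0],[0,0,0],[0,0,0],[0,0,0],[0,0,0],[0,0,0],[0,0,0],[0,0,0],[0,0,0],[0,0,0],[0,0,0],[0,0,0],[0,0,0],[0,0,0],[0,0,0],[0,0,0],[0,0,0]],"twist":[[0,0,7],[0,0,7],[0,0,7],[0,0,7],[0,0,7],[0,0,7],[0,0,7],[0,0,7],[0,0,7],[0,0,7],[0,0,7],[0,0,7],[0,0,7],[0,0,7],[0,0,7],[0,0,7],[0,0,7],[0,0,0],[0,0,0]]}' 0
python3 -c "
from h import *
delta(530,-246,18,88)"
```

```text
t: 9.6
ee_pos: [528.8, -246.1, 108.2]
orientation: [-1.667, -2.662, 0.0]
ft_force: [0.3, -1.0, -1.1]
width: 43.5
grasp_force: 30.0
t: 11.18
ee_pos: [528.9, -246.1, 108.3]
orientation: [-3.14, 0.07, 0.001]
ft_force: [0.1, -1.0, -1.5]
width: 43.8
grasp_force: 30.0
tcp [ 528.9 -246.1  108.3] tilt 0.05 tool y yaw -92.5 shift mm [ 1.2 -0.1 90.3] twist z -0.5 q6 1.16
```

```bash
python3 -m creep '{"delta_pos":[[0,0,0.03],[0,0,0.03],[0,0,0.018],[0,0,0.008],[0,0,0.004],[0,0,0],[0,0,0]],"twist":[[0,0,0],[0,0,0],[0,0,0],[0,0,0],[0,0,0],[0,0,0],[0,0,0]]}' 0; python3 -m creep '{"delta_pos":[[0,0,0],[0,0,0],[0,0,0],[0,0,0],[0,0,0],[0,0,-0.03],[0,0,-0.04],[0,0,-0.04],[0,0,-0.04],[0,0,-0.04],[0.008,-0.035,0],[0.008,-0.035,0],[0.008,-0.035,0],[0.008,-0.035,0],[0.008,-0.035,0],[0.008,-0.035,0],[0,0,0],[0,0,0]],"twist":[[0,0,0],[0,0,0],[0,0,0],[0,0,0],[0,0,0],[0,0,0],[0,0,0],[0,0,0],[0,0,0],[0,0,0],[0,0,0],[0,0,0],[0,0,0],[0,0,0],[0,0,0],[0,0,0],[0,0,0],[0,0,0]]}' 1
python3 - <<'E'
from h import *
P=camera_params("wrist");p,d=get_image("wrist");C=cloud(d,P);cv2.imwrite("pics/w4.png",p[:,:,::-1]);np.savez("pics/w4.npz",p=p,d=d,**P)
h=cv2.cvtColor(p,cv2.COLOR_RGB2HSV)
m=big((h[...,0]>=60)&(h[...,0]<=95)&(h[...,1]>90)&(C[...,2]>10)&(C[...,2]<60)&(abs(C[...,1]+37)<60))[0]
print(m.sum(),C[m].min(0).round(),C[m].max(0).round())
r=(C[...,2]>52)&(C[...,2]<105)&(C[...,0]>640)&(abs(C[...,1]+20)<180)
v,u=np.nonzero(r);print('cups pts',C[r].min(0).round(),C[r].max(0).round())
delta(684,-37,20,88)
E
```

```text
t: 11.77
ee_pos: [529.9, -246.6, 19.5]
orientation: [3.14, -0.074, 0.002]
ft_force: [0.1, 0.4, -2.1]
width: 43.6
grasp_force: 30.0
t: 13.27
ee_pos: [587.4, -37.2, 208.7]
orientation: [3.141, -0.07, -0.0]
ft_force: [1.1, -0.8, -0.5]
width: 87.7
grasp_force: 0.0
1024 [666. -61.  46.] [708. -20.  51.]
cups pts [ 640. -200.   52.] [778. 158. 105.]
tcp [587.  -38.4 208.6] tilt 0.03 tool y yaw -92.6 shift mm [ 96.9  -5.9 188.6] twist z -0.6 q6 1.53
```

View pics/w4.png

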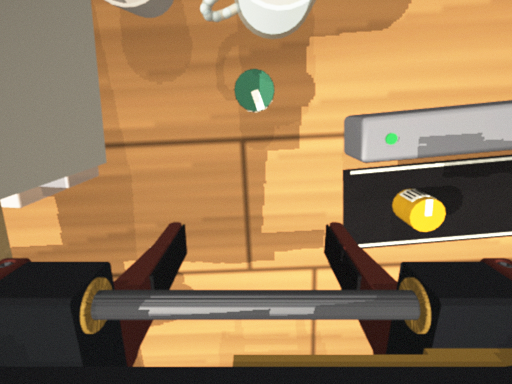

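The green tin is at (255,90) with its stripe pointing down and slightly right. The yellow tin stands on the mat at (420,210), stripe up towards the window. The teacup is just behind green, at (275,15). I'll compute the stripe angles.

```bash
cat >> h.py <<'E'
def tins(P,z=48,colors=('y','g'),show=True):
    p,d=P['p'],P['d'];C=cloud(d,P);h=cv2.cvtColor(p,cv2.COLOR_RGB2HSV);res={}
    for n,(a,b) in dict(y=(16,34),g=(60,95)).items():
        if n not in colors: continue
        m=(abs(C[...,2]-z)<6)&(h[...,0]>=a)&(h[...,0]<=b)&(h[...,1]>90)
        m=big(m)[0]
        k,_=cv2.findContours(m.astype(np.uint8),0,2);k=max(k,key=cv2.contourArea)
        f=np.zeros(m.shape,np.uint8);cv2.fillPoly(f,[cv2.convexHull(k)],1)
        W=ray(cv2.convexHull(k)[:,0],z,P)[:,:2].astype(np.float32);(x,y),r=cv2.minEnclosingCircle(W)
        s=(f>0)&(h[...,1]<80)&(p.min(2)>140);v,u=np.nonzero(s)
        S=ray(np.c_[u,v],z,P)[:,:2];q=S.mean(0)-[x,y]
        print(n,'centre',(round(x,1),round(y,1)),'r',round(r,1),'label deg',round(np.degrees(np.arctan2(q[1],q[0])),1),'stripe px',len(u),'off',q.round(1))
E
python3 - <<'E'
from h import *
P=np.load('pics/w4.npz');tins(P)
C=cloud(P['d'],P);W=C[(C[...,2]>54)&(C[...,2]<105)&(C[...,0]>690)&(C[...,1]<60)]
print('teacup',W.min(0).round(),W.max(0).round())
E
```

```text
y centre (533.5, -244.9) r 23.9 label deg -9.7 stripe px 129 off [ 9.9 -1.7]
g centre (686.7, -40.4) r 21.0 label deg -161.4 stripe px 170 off [-9.4 -3.2]
teacup [ 745. -102.   54.] [773.  60. 103.]
```

Run:
```python
from h import *
P=np.load('pics/w4.npz');o=get_obs()['ee_pos'];print('cam rel tcp',P['extrinsics'][:3,3]-o)
p=P['p'];C=cloud(P['d'],P)
for c,n in(((60,120,235,275),'g'),((185,235,410,448),'y')):
    a,b,e,f=c;h=cv2.cvtColor(p,cv2.COLOR_RGB2HSV)
    s=np.zeros(p.shape[:2],bool);s[a:b,e:f]=1;s&=(C[...,2]>44)&(h[...,1]<80)&(p.min(2)>140)
    s=big(s)[0];v,u=np.nonzero(s);W=ray(np.c_[u,v],48,P)[:,:2];m=W.mean(0);_,S,V=np.linalg.svd(W-m);print(n,len(u),m.round(1),'axis deg',np.degrees(np.arctan2(V[0,1],V[0,0])).round(1),S.round(0), np.percentile((W-m)@V[0],[1,99]).round(1))
delta(686.5,-40,18,88)
```

```text
cam rel tcp [ 78.18484493  -2.23425324 162.51932941]
g 190 [676.3 -43.9] axis deg -160.9 [90. 39.] [-11.3  10.7]
y 129 [ 543.3 -246.6] axis deg -175.4 [72. 30.] [-10.7  11.2]
tcp [587.  -38.4 208.6] tilt 0.03 tool y yaw -92.6 shift mm [ 99.5  -3.  190.6] twist z -0.6 q6 1.53
```

```bash
python3 -m creep '{"delta_pos":[[0.033,-0.001,0],[0.033,-0.001,0],[0.0335,-0.001,0],[0,0,0.03],[0,0,0.04],[0,0,0.04],[0,0,0.04],[0,0,0.025],[0,0,0.015],[0,0,0],[0,0,0]],"twist":[[0,0,0],[0,0,0],[0,0,0],[0,0,0],[0,0,0],[0,0,0],[0,0,0],[0,0,0],[0,0,0],[0,0,0],[0,0,0]]}' 1; python3 -m creep '{"delta_pos":[[0,0,0],[0,0,0],[0,0,0],[0,0,0],[0,0,0],[0,0,0],[0,0,0],[0,0,0],[0,0,0],[0,0,0]],"twist":[[0,0,0],[0,0,0],[0,0,0],[0,0,0],[0,0,0],[0,0,0],[0,0,0],[0,0,0],[0,0,0],[0,0,0]]}' 0
python3 -c "
from h import *
delta(538,-366,110,72)"
```

```text
t: 14.23
ee_pos: [686.8, -41.7, 18.8]
orientation: [3.141, -0.077, -0.001]
ft_force: [0.5, 1.1, -0.2]
width: 87.8
grasp_force: 0.0
t: 15.07
ee_pos: [686.8, -40.5, 18.9]
orientation: [-3.141, 0.075, -0.0]
ft_force: [-1.7, 0.7, 3.8]
width: 43.5
grasp_force: 30.0
tcp [686.8 -40.5  18.9] tilt 0.01 tool y yaw -92.7 shift mm [-133.1  332.2  -91.1] twist z 15.3 q6 1.54
```

```bash
python3 -m creep '{"delta_pos":[[0,0,-0.02],[0,0,-0.04],[0,0,-0.04],[-0.0133,0.0332,0],[-0.0133,0.0332,0],[-0.0133,0.0332,0],[-0.0133,0.0332,0],[-0.0133,0.0332,0],[-0.0133,0.0332,0],[-0.0133,0.0332,0],[-0.0133,0.0332,0],[-0.0133,0.0332,0],[-0.0133,0.0332,0],[0,0,0],[0,0,0],[0,0,0],[0,0,0],[0,0,0],[0,0,0],[0,0,0]],"twist":[[0,0,0],[0,0,0],[0,0,0],[0,0,0],[0,0,0],[0,0,0],[0,0,0],[0,0,0],[0,0,0],[0,0,0],[0,0,0],[0,0,0],[0,0,0],[0,0,-7],[0,0,-7],[0,0,-7],[0,0,-7],[0,0,-7],[0,0,-7],[0,0,-7]]}' 0; python3 -m creep '{"delta_pos":[[0,0,0],[0,0,0],[0,0,0],[0,0,0],[0,0,0],[0,0,0],[0,0,0],[0,0,0],[0,0,0],[0,0,0],[0,0,0],[0,0,0],[0,0,0],[0,0,0],[0,0,0],[0,0,0],[0,0,0],[0,0,0],[0,0,0]],"twist":[[0,0,-7],[0,0,-7],[0,0,-7],[0,0,-7],[0,0,-7],[0,0,-7],[0,0,-7],[0,0,-7],[0,0,-7],[0,0,-7],[0,0,-7],[0,0,-7],[0,0,-7],[0,0,-7],[0,0,-7],[0,0,-7],[0,0,-3.6],[0,0,0],[0,0,0]]}' 0
python3 -c "
from h import *
delta(538,-366,20,72)"
```

```text
t: 16.73
ee_pos: [537.7, -365.7, 118.2]
orientation: [-2.885, -1.242, 0.001]
ft_force: [-0.1, 0.5, -1.5]
width: 43.6
grasp_force: 30.0
t: 18.32
ee_pos: [537.8, -365.7, 118.3]
orientation: [-0.499, -3.101, -0.0]
ft_force: [0.5, -0.4, -1.5]
width: 43.4
grasp_force: 30.0
tcp [ 537.8 -365.7  118.3] tilt 0.04 tool y yaw 71.7 shift mm [-0.4 -0.2 98.3] twist z -0.3 q6 -1.87
```

```bash
python3 -m creep '{"delta_pos":[[0,0,0.03],[0,0,0.03],[0,0,0.026],[0,0,0.008],[0,0,0.004],[0,0,0],[0,0,0]],"twist":[[0,0,0],[0,0,0],[0,0,0],[0,0,0],[0,0,0],[0,0,0],[0,0,0]]}' 0; python3 -m creep '{"delta_pos":[[0,0,0],[0,0,0],[0,0,0],[0,0,0],[0,0,0],[0,0,-0.03],[0,0,-0.04],[0,0,-0.04],[0,0,-0.04],[0,0,-0.04],[0,0.02,0],[0,0.02,0],[0,0.02,0],[0,0,0],[0,0,0],[0,0,0],[0,0,0],[0,0,0]],"twist":[[0,0,0],[0,0,0],[0,0,0],[0,0,0],[0,0,0],[0,0,0],[0,0,0],[0,0,0],[0,0,0],[0,0,0],[0,0,0],[0,0,0],[0,0,0],[0,0,0],[0,0,0],[0,0,0],[0,0,0],[0,0,0]]}' 1
python3 - <<'E'
from h import *
P=camera_params("wrist");p,d=get_image("wrist");cv2.imwrite("pics/w5.png",p[:,:,::-1]);P=dict(P,p=p,d=d);np.savez("pics/w5.npz",**P)
tins(P)
E
```

```text
t: 18.9
ee_pos: [538.8, -366.4, 21.8]
orientation: [0.496, 3.1, -0.001]
ft_force: [0.3, -0.2, -1.1]
width: 43.3
grasp_force: 30.0
t: 20.4
ee_pos: [556.4, -309.6, 210.5]
orientation: [-0.497, -3.102, 0.0]
ft_force: [0.4, -0.4, 0.4]
width: 87.6
grasp_force: 0.0
y centre (532.6, -246.6) r 21.9 label deg 3.1 stripe px 147 off [10.4  0.6]
g centre (540.1, -365.5) r 22.3 label deg -4.3 stripe px 151 off [10.  -0.8]
```

View pics/w5.png

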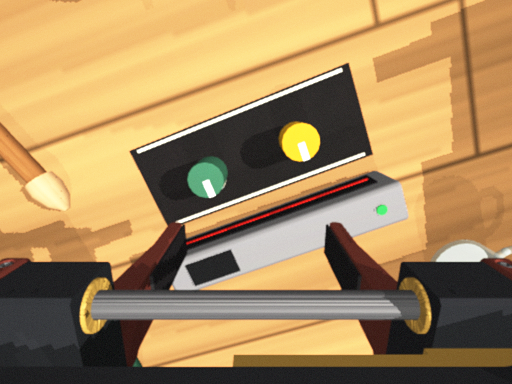

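Both tins stand on the mat, green at (207,178) and yellow at (299,142), with their stripes squarely towards the window, whose red line is lit. I wait a bit more, then pick up yellow.

```bash
python3 -m creep '{"delta_pos":[[0,0,0],[0,0,0],[0,0,0],[0,0,0],[0,0,0],[0,0,0],[0,0,0],[0,0,0]],"twist":[[0,0,0],[0,0,0],[0,0,0],[0,0,0],[0,0,0],[0,0,0],[0,0,0],[0,0,0]]}' 1
python3 - <<'E'
from h import *
P=camera_params("wrist");p,d=get_image("wrist");P=dict(P,p=p,d=d);tins(P)
delta(532.6,-246.6,20,71.7)
P=np.load('pics/w5.npz');C=cloud(P['d'],P)
E
```

```text
t: 21.12
ee_pos: [556.7, -308.8, 210.7]
orientation: [0.495, 3.102, -0.0]
ft_force: [0.3, 0.2, 0.3]
width: 87.8
grasp_force: 0.0
y centre (532.6, -246.4) r 22.0 label deg 2.4 stripe px 151 off [10.6  0.4]
g centre (540.3, -365.2) r 22.3 label deg -6.4 stripe px 150 off [ 9.9 -1.1]
tcp [ 556.7 -308.8  210.7] tilt 0.0 tool y yaw 71.9 shift mm [ 42.3  51.6 190.7] twist z 0.2 q6 -1.78
```

```bash
python3 -m creep '{"delta_pos":[[0.021,0.026,0],[0.0213,0.0256,0],[0,0,0.03],[0,0,0.04],[0,0,0.04],[0,0,0.04],[0,0,0.025],[0,0,0.015],[0,0,0],[0,0,0]],"twist":[[0,0,0],[0,0,0],[0,0,0],[0,0,0],[0,0,0],[0,0,0],[0,0,0],[0,0,0],[0,0,0],[0,0,0]]}' 1; python3 -m creep '{"delta_pos":[[0,0,0],[0,0,0],[0,0,0],[0,0,0],[0,0,0],[0,0,0],[0,0,0],[0,0,0],[0,0,0],[0,0,0]],"twist":[[0,0,0],[0,0,0],[0,0,0],[0,0,0],[0,0,0],[0,0,0],[0,0,0],[0,0,0],[0,0,0],[0,0,0]]}' 0
python3 -c "
from h import *
delta(531,344.5,300,84.4)"
```

```text
t: 22.0
ee_pos: [532.2, -246.4, 20.1]
orientation: [-0.495, -3.101, -0.001]
ft_force: [1.6, -0.1, 0.8]
width: 88.0
grasp_force: 0.0
t: 22.83
ee_pos: [532.6, -246.6, 20.9]
orientation: [0.495, 3.102, -0.0]
ft_force: [-1.5, -0.2, 4.3]
width: 43.4
grasp_force: 30.0
tcp [ 532.6 -246.6   20.9] tilt 0.01 tool y yaw 71.9 shift mm [ 185.6  561.2 -279.1] twist z -12.5 q6 -1.71
```

```bash
python3 -m creep '{"delta_pos":[[0,0,-0.02],[0,0,-0.04],[0,0,-0.04],[0,0,-0.04],[0,0,-0.04],[0,0,-0.04],[0,0,-0.04],[0,0,-0.02],[0,0,0]],"twist":[[0,0,0],[0,0,0],[0,0,0],[0,0,0],[0,0,0],[0,0,0],[0,0,0],[0,0,0],[0,0,0]]}' 0; python3 -m creep '{"delta_pos":[[0.0058,0.0175,0],[0.0116,0.0351,0],[0.0116,0.0351,0],[0.0116,0.0351,0],[0.0116,0.0351,0],[0.0116,0.0351,0],[0.0116,0.0351,0],[0.0116,0.0351,0],[0.0116,0.0351,0],[0.0116,0.0351,0],[0.0116,0.0351,0],[0.0116,0.0351,0],[0.0116,0.0351,0],[0.0116,0.0351,0],[0.0116,0.0351,0],[0.0116,0.0351,0],[0.0058,0.0175,0],[0,0,0],[0,0,0],[0,0,0]],"twist":[[0,0,0],[0,0,0],[0,0,0],[0,0,0],[0,0,0],[0,0,0],[0,0,0],[0,0,0],[0,0,0],[0,0,0],[0,0,0],[0,0,0],[0,0,0],[0,0,0],[0,0,0],[0,0,0],[0,0,0],[0,0,-6.2],[0,0,-6.3],[0,0,0]]}' 0
python3 - <<'E'
from h import *
delta(531,344.5,175,84.4)
P=camera_params("wrist");p,d=get_image("wrist");cv2.imwrite("pics/w6.png",p[:,:,::-1])
E
```

```text
t: 23.58
ee_pos: [534.8, -247.7, 306.2]
orientation: [0.494, 3.094, -0.004]
ft_force: [0.9, -0.3, -1.6]
width: 43.4
grasp_force: 30.0
t: 25.25
ee_pos: [530.0, 344.9, 298.2]
orientation: [-0.147, -3.135, 0.003]
ft_force: [0.2, 0.0, -1.5]
width: 43.4
grasp_force: 30.0
tcp [530.  344.9 298.2] tilt 0.21 tool y yaw 84.6 shift mm [ -1.4  -0.  123.2] twist z 0.2 q6 -0.92
```

View pics/w6.png

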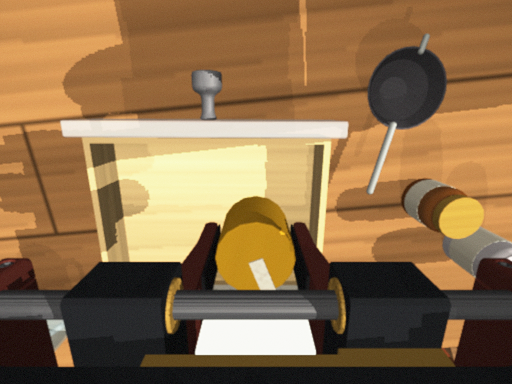

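Yellow hangs over the left half of the open drawer at (255,250). No other tin is visible beside the organizer. I lower it in.

```bash
python3 -m creep '{"delta_pos":[[-0.001,0,0.03],[0,0,0.035],[0,0,0.03],[0,0,0.015],[0,0,0.008],[0,0,0.005],[0,0,0],[0,0,0]],"twist":[[0,0,0],[0,0,0],[0,0,0],[0,0,0],[0,0,0],[0,0,0],[0,0,0],[0,0,0]]}' 0; python3 -m creep '{"delta_pos":[[0,0,0.001],[0,0,0],[0,0,0],[0,0,0],[0,0,0],[0,0,0],[0,0,-0.02],[0,0,-0.03],[0,0,-0.04],[0,0,-0.04],[0,0,0]],"twist":[[0,0,0],[0,0,0],[0,0,0],[0,0,0],[0,0,0],[0,0,0],[0,0,0],[0,0,0],[0,0,0],[0,0,0],[0,0,0]]}' 0.75
python3 - <<'E'
from h import *
P=camera_params("wrist");p,d=get_image("wrist");P=dict(P,p=p,d=d);cv2.imwrite("pics/w7.png",p[:,:,::-1])
tins(P,201,('y',))
delta(540,-365.3,310,84.4)
p,d=get_image("top");P=dict(camera_params("top"),p=p,d=d);h=cv2.cvtColor(p,cv2.COLOR_RGB2HSV);C=cloud(d,P)
m=big((h[...,0]>=60)&(h[...,0]<=95)&(h[...,1]>90)&(h[...,2]>40)&(C[...,0]>400)&(C[...,1]>-520)&(C[...,1]<-150))[0];v,u=np.nonzero(m);print('green now',m.sum(),ray([[u.mean(),v.mean()]],48,P))
E
```

```text
t: 25.97
ee_pos: [532.6, 344.9, 178.5]
orientation: [0.157, 3.137, 0.001]
ft_force: [1.3, 0.2, -2.0]
width: 43.2
grasp_force: 30.0
t: 26.88
ee_pos: [535.3, 346.8, 315.7]
orientation: [0.154, 3.127, 0.012]
ft_force: [0.8, 0.7, 0.9]
width: 65.9
grasp_force: 0.0
y centre (543.8, 298.8) r 134.0 label deg -147.0 stripe px 4168 off [-38.2 -24.8]
tcp [534.2 346.  311.9] tilt 0.54 tool y yaw 84.4 shift mm [ -75.7 -707.3   -1.5] twist z -0.0 q6 -0.92
green now 72 [[ 533.35672679 -364.9977549    48.        ]]
```

View pics/w7.png

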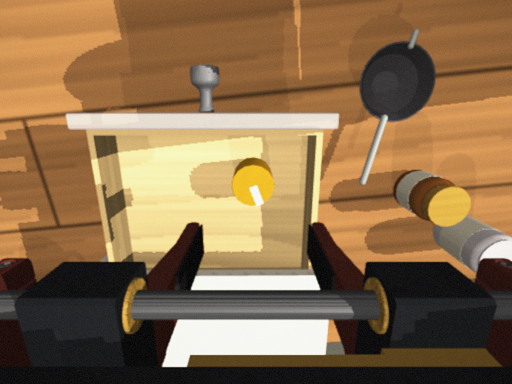

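```bash
python3 -m creep '{"delta_pos":[[-0.002,-0.0186,0],[-0.004,-0.0372,0],[-0.004,-0.0372,0],[-0.004,-0.0372,0],[-0.004,-0.0372,0],[-0.004,-0.0372,0],[-0.004,-0.0372,0],[-0.004,-0.0372,0],[-0.004,-0.0372,0],[-0.004,-0.0372,0],[-0.004,-0.0372,0],[-0.004,-0.0372,0],[-0.004,-0.0372,0],[-0.004,-0.0372,0],[-0.004,-0.0372,0],[-0.004,-0.0372,0],[-0.004,-0.0372,0],[-0.004,-0.0372,0],[-0.004,-0.0372,0],[-0.002,-0.0186,0]],"twist":[[0,0,0],[0,0,0],[0,0,0],[0,0,0],[0,0,0],[0,0,0],[0,0,0],[0,0,0],[0,0,0],[0,0,0],[0,0,0],[0,0,0],[0,0,0],[0,0,0],[0,0,0],[0,0,0],[0,0,0],[0,0,0],[0,0,0],[0,0,0]]}' 1
python3 - <<'E'
from h import *
get_image("side")
P=camera_params("wrist");p,d=get_image("wrist");P=dict(P,p=p,d=d)
tins(P,48,('g',))
delta(540,-365.3,20,84.4)
E
```

```text
t: 28.65
ee_pos: [536.8, -369.4, 304.2]
orientation: [-0.158, -3.135, -0.001]
ft_force: [0.1, 0.7, -0.2]
width: 87.9
grasp_force: 0.0
g centre (540.0, -365.9) r 21.8 label deg -1.1 stripe px 94 off [10.3 -0.2]
tcp [ 537.  -368.4  304.3] tilt 0.17 tool y yaw 84.2 shift mm [ -3.4   3.  284.3] twist z -0.2 q6 -2.09
```

Yellow stands upright in the drawer at (252,183). Green is still on the mat, so I grasp it.

```bash
python3 -m creep '{"delta_pos":[[-0.003,0.0027,0],[0,0,0.03],[0,0,0.04],[0,0,0.04],[0,0,0.04],[0,0,0.04],[0,0,0.04],[0,0,0.03],[0,0,0.015],[0,0,0.01],[0,0,0],[0,0,0]],"twist":[[0,0,0],[0,0,0],[0,0,0],[0,0,0],[0,0,0],[0,0,0],[0,0,0],[0,0,0],[0,0,0],[0,0,0],[0,0,0],[0,0,0]]}' 1; python3 -m creep '{"delta_pos":[[0,0,0],[0,0,0],[0,0,0],[0,0,0],[0,0,0],[0,0,0],[0,0,0],[0,0,0],[0,0,0],[0,0,0]],"twist":[[0,0,0],[0,0,0],[0,0,0],[0,0,0],[0,0,0],[0,0,0],[0,0,0],[0,0,0],[0,0,0],[0,0,0]]}' 0;  python3 -m creep '{"delta_pos":[[0,0,-0.02],[0,0,-0.04],[0,0,-0.04],[0,0,-0.04],[0,0,-0.04],[0,0,-0.04],[0,0,-0.04],[0,0,-0.02],[0,0,0],[0,0,0]],"twist":[[0,0,0],[0,0,0],[0,0,0],[0,0,0],[0,0,0],[0,0,0],[0,0,0],[0,0,0],[0,0,0],[0,0,0]]}' 0
python3 -c "
from h import *
delta(522,255,300,84.4)"
```

```text
t: 29.75
ee_pos: [542.3, -363.5, 22.8]
orientation: [0.154, 3.137, -0.001]
ft_force: [-0.6, 0.4, 0.9]
width: 87.9
grasp_force: 0.0
t: 30.58
ee_pos: [541.6, -364.1, 21.9]
orientation: [0.155, 3.137, -0.001]
ft_force: [-1.6, -1.2, 3.3]
width: 43.6
grasp_force: 30.0
t: 31.42
ee_pos: [541.6, -363.7, 302.3]
orientation: [0.154, 3.136, -0.001]
ft_force: [-0.2, 0.1, -2.0]
width: 43.4
grasp_force: 30.0
tcp [ 541.6 -363.7  302.3] tilt 0.09 tool y yaw 84.4 shift mm [ 80.3 613.8   1.8] twist z -0.0 q6 -2.08
```

```bash
python3 -m creep '{"delta_pos":[[0.0024,0.018,0],[0.0047,0.0361,0],[0.0047,0.0361,0],[0.0047,0.0361,0],[0.0047,0.0361,0],[0.0047,0.0361,0],[0.0047,0.0361,0],[0.0047,0.0361,0],[0.0047,0.0361,0],[0.0047,0.0361,0],[0.0047,0.0361,0],[0.0047,0.0361,0],[0.0047,0.0361,0],[0.0047,0.0361,0],[0.0047,0.0361,0],[0.0047,0.0361,0],[0.0047,0.0361,0],[0.0024,0.018,0],[0,0,0],[0,0,0]],"twist":[[0,0,0],[0,0,0],[0,0,0],[0,0,0],[0,0,0],[0,0,0],[0,0,0],[0,0,0],[0,0,0],[0,0,0],[0,0,0],[0,0,0],[0,0,0],[0,0,0],[0,0,0],[0,0,0],[0,0,0],[0,0,0],[0,0,0],[0,0,0]]}' 0
python3 -c "
from h import *
delta(522,255,176,84.4)"
```

```text
t: 33.08
ee_pos: [520.1, 255.3, 299.1]
orientation: [-0.15, -3.134, 0.004]
ft_force: [0.7, -0.5, -0.7]
width: 43.9
grasp_force: 30.0
tcp [520.1 255.3 299.1] tilt 0.28 tool y yaw 84.5 shift mm [ -2.4   0.2 123.1] twist z 0.1 q6 -1.04
```

```bash
python3 -m creep '{"delta_pos":[[-0.002,0,0.03],[0,0,0.035],[0,0,0.03],[0,0,0.015],[0,0,0.008],[0,0,0.005],[0,0,0.001],[0,0,0],[0,0,0]],"twist":[[0,0,0],[0,0,0],[0,0,0],[0,0,0],[0,0,0],[0,0,0],[0,0,0],[0,0,0],[0,0,0]]}' 0; python3 -m creep '{"delta_pos":[[0,0,0],[0,0,0],[0,0,0],[0,0,0],[0,0,0],[0,0,0],[0,0,-0.02],[0,0,-0.03],[0,0,-0.04],[0,0,-0.04],[0,0,0],[0,0,0]],"twist":[[0,0,0],[0,0,0],[0,0,0],[0,0,0],[0,0,0],[0,0,0],[0,0,0],[0,0,0],[0,0,0],[0,0,0],[0,0,0],[0,0,0]]}' 0.75
python3 - <<'E'
from h import *
P=camera_params("wrist");p,d=get_image("wrist");cv2.imwrite("pics/w8.png",p[:,:,::-1]);C=cloud(d,P)
m=(abs(C[...,2]-190)<9)&(C[...,0]<450)&(abs(C[...,1]-305)<50)&(p.max(2)<170)
print('knob',C[m].min(0).round(),C[m].max(0).round())
delta(390,312,300,84.4)
E
```

```text
t: 33.83
ee_pos: [524.9, 254.6, 178.8]
orientation: [0.155, 3.136, 0.001]
ft_force: [0.5, 0.1, -0.7]
width: 43.6
grasp_force: 30.0
t: 34.83
ee_pos: [525.4, 255.1, 310.4]
orientation: [0.154, 3.133, 0.004]
ft_force: [0.1, 0.3, -0.1]
width: 65.9
grasp_force: 0.0
knob [414. 296. 182.] [450. 324. 199.]
tcp [524.3 254.6 308.2] tilt 0.09 tool y yaw 84.4 shift mm [139.3  43.9   8.1] twist z -0.0 q6 -1.04
```

View pics/w8.png

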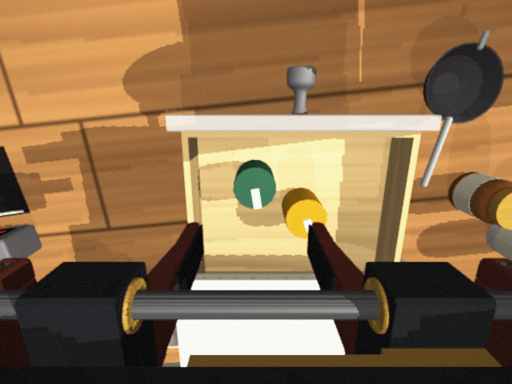

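Both tins are in the drawer: green at (255,185), and yellow at (303,212), which has shifted deeper into it. I'll check both positions.

Run:
```python
from h import *
P=camera_params("wrist");p,d=get_image("wrist");C=cloud(d,P);h=cv2.cvtColor(p,cv2.COLOR_RGB2HSV)
a=np.radians(-5.6);Rm=np.array([[np.cos(a),-np.sin(a)],[np.sin(a),np.cos(a)]])
for n,(lo,hi) in dict(y=(16,30),g=(60,95)).items():
    m=big((h[...,0]>=lo)&(h[...,0]<=hi)&(h[...,1]>120)&(C[...,2]>160)&(C[...,2]<215)&(C[...,1]>180)&(C[...,1]<410)&((h[...,2]<255)|(n=='g'))&((h[...,1]>190)|(n=='g')))[0]
    t=m&(C[...,2]>195);X=C[t];(x,y),r=cv2.minEnclosingCircle(X[:,:2].astype(np.float32))
    print(n,m.sum(),t.sum(),(round(x,1),round(y,1)),'r',round(r,1),'z',np.percentile(X[:,2],[2,50,98]).round(1),'drawer frame',(Rm.T@(np.array([x,y])-[546.4,297.7])).round(1))
    A=np.c_[X[:,:2]-X[:,:2].mean(0),np.ones(len(X))];print('lid slope',np.linalg.lstsq(A,X[:,2],rcond=None)[0].round(3))
```

```text
y 1342 984 (561.3, 305.2) r 21.2 z [196.6 201.1 202.6] drawer frame [14.1  8.9]
lid slope [3.20000e-02 1.50000e-02 2.00996e+02]
g 710 611 (522.4, 255.4) r 20.9 z [198.3 201.2 202.7] drawer frame [-19.8 -44.4]
lid slope [1.90000e-02 3.00000e-03 2.01117e+02]
```

```bash
python3 -m creep '{"delta_pos":[[0.02,0.0085,0],[0.03,0.0115,0],[0.03,0.0115,0],[0.02,0.0115,0],[0.011,0.0035,0],[0,0,0],[0,0,0]],"twist":[[0,0,0],[0,0,0],[0,0,0],[0,0,0],[0,0,0],[0,0,0],[0,0,0]]}' 1
python3 -c "
from h import *
delta(418,311,164,84.4)"
```

```text
t: 35.52
ee_pos: [418.1, 311.5, 306.9]
orientation: [-0.153, -3.137, 0.002]
ft_force: [0.2, 0.4, -0.6]
width: 87.9
grasp_force: 0.0
tcp [418.1 311.5 306.9] tilt 0.08 tool y yaw 84.4 shift mm [ -0.   -0.3 142.9] twist z 0.0 q6 -0.86
```

```bash
python3 -m creep '{"delta_pos":[[0,0,0.03],[0,0,0.04],[0,0,0.035],[0,0,0.025],[0,0,0.013],[0,0,0],[0,0,0]],"twist":[[0,0,0],[0,0,0],[0,0,0],[0,0,0],[0,0,0],[0,0,0],[0,0,0]]}' 1; python3 -m creep '{"delta_pos":[[0,0,0],[0,0,0],[0,0,0],[0,0,0],[0,0,0],[0,0,0],[0,0,0],[0,0,0],[0,0,0],[0,0,0],[0,0,0],[0,0,0],[0,0,0]],"twist":[[0,0,0],[0,0,0],[0,0,0],[0,0,0],[0,0,0],[0,0,0],[0,0,0],[0,0,0],[0,0,0],[0,0,0],[0,0,0],[0,0,0],[0,0,0]]}' 0; python3 -m creep '{"delta_pos":[[-0.002,0,0],[-0.004,0,0],[-0.006,0,0],[-0.008,0,0],[-0.01,0,0],[-0.01,0,0],[-0.01,0,0],[-0.01,0,0],[-0.01,0,0],[-0.01,0,0],[-0.01,0,0],[-0.01,0,0],[-0.01,0,0],[-0.01,0,0],[-0.01,0,0],[-0.008,0,0],[-0.006,0,0],[-0.004,0,0],[-0.002,0,0],[0,0,0]],"twist":[[0,0,0],[0,0,0],[0,0,0],[0,0,0],[0,0,0],[0,0,0],[0,0,0],[0,0,0],[0,0,0],[0,0,0],[0,0,0],[0,0,0],[0,0,0],[0,0,0],[0,0,0],[0,0,0],[0,0,0],[0,0,0],[0,0,0],[0,0,0]]}' 0
```

```text
t: 36.1
ee_pos: [418.9, 310.9, 163.9]
orientation: [-0.156, -3.136, 0.002]
ft_force: [0.8, 0.2, 0.8]
width: 87.8
grasp_force: 0.0
t: 37.18
ee_pos: [417.9, 310.2, 164.6]
orientation: [-0.154, -3.137, 0.005]
ft_force: [0.4, -7.1, 3.3]
width: 26.9
grasp_force: 30.0
t: 38.85
ee_pos: [566.9, 295.5, 164.6]
orientation: [-0.155, -3.135, 0.004]
ft_force: [-4.1, -5.4, 5.7]
width: 26.9
grasp_force: 30.0
```

```bash
python3 -m creep '{"delta_pos":[[-0.001,0,0],[-0.0015,0,0],[0,0,0],[0,0,0]],"twist":[[0,0,0],[0,0,0],[0,0,0],[0,0,0]]}' 0; python3 -m creep '{"delta_pos":[[0,0,0],[0,0,0],[0,0,0],[0,0,0],[0,0,0],[0,0,0],[0,0,0],[0,0,-0.02],[0,0,-0.04],[0,0,-0.04],[0.03,0,-0.03],[0.04,0,0],[0.04,0,0],[0.04,0,0],[0,0,0],[0,0,0]],"twist":[[0,0,0],[0,0,0],[0,0,0],[0,0,0],[0,0,0],[0,0,0],[0,0,0],[0,0,0],[0,0,0],[0,0,0],[0,0,0],[0,0,0],[0,0,0],[0,0,0],[0,0,0],[0,0,0]]}' 1
python3 - <<'E'
from h import *
P=camera_params("wrist");p,d=get_image("wrist");C=cloud(d,P)
m=(abs(C[...,2]-190)<9)&(C[...,0]<590)&(abs(C[...,1]-297)<22)&(p.max(2)<170)
print('knob',m.sum(),C[m].min(0).round(),C[m].max(0).round())
p,_=get_image("side");cv2.imwrite("pics/s2.png",p[:,:,::-1])
E
```

```text
t: 39.18
ee_pos: [566.9, 295.5, 164.6]
orientation: [-0.154, -3.131, 0.005]
ft_force: [-11.2, -4.2, 10.8]
width: 26.9
grasp_force: 30.0
t: 40.52
ee_pos: [419.8, 311.6, 294.7]
orientation: [0.151, 3.137, 0.001]
ft_force: [0.4, -0.2, 0.2]
width: 88.0
grasp_force: 0.0
knob 80 [566. 283. 184.] [590. 307. 197.]
```

View pics/s2.png

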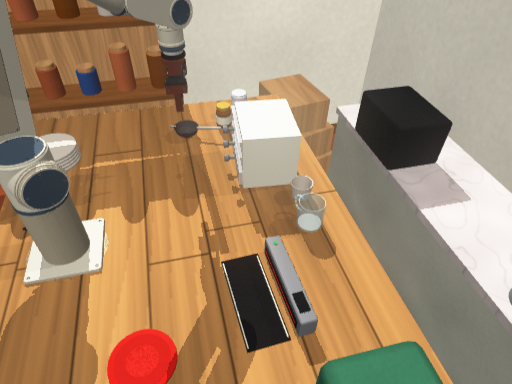

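The side view shows the organizer shut with its knobs in line at (228,145), the mat empty and the bystanders where they were. The last push met the end stop at 11 N, so I hand in.

```bash
python3 -c "
from workcell import *
print(close_job())"
```

```text
the job is handed in; nothing more can be done
None
```

The job is handed in, though it returned no verdict: I found two tins (yellow and green), stood them on the mat facing the window and let go for over a second, then stood both in the top drawer and pushed it gently shut in about 40 s, with the other kitchen things looking unmoved.

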